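# Load the compound tin into the interlocked gravity chute

## Task

First pull both of the tin chute's slide gates fully open; they are interlocked, so one of them is bolted until the other has been pulled out, nothing shows which, and the stand is only resting on the shelf: feel for the bolted one and do not drag the stand by it. Then pick up the tin that stands on the green mat, lay it on its side and feed it into the high end of the chute with its wide brass lid over the brass groove, so that it rolls down to rest against the stop at the bottom. Leave both gates open, and leave the stand, the paperweight, the petrified wood and the jar where they are.

Things in the scene. Friction and masses are not known exactly. Their poses are not given: they have to be found in the camera images.
- chute: Free-standing gravity chute, 3 kg, only resting on the shelf: it slides or tips if pushed or pulled with more than about 15 N. Origin: under the middle of the channel, on the shelf surface; x along the chute towards its HIGH end, y to its left (the groove side), z up. The channel runs along x, 320 mm long, sloping down to -x at 14 degrees.
- floor_mid (a point): Middle of the channel on its white running floor, 75 mm above the shelf. The channel is 76 mm wide (y -38 to +38 mm) between 6 mm thick slick blue walls that rise 26 mm above the running floor (square to the slope); its high end is open, a black rubber stop closes its low end. The running floor spans y -38 to +15 mm.
- groove_mid (a point): Middle of the brass-coloured groove along the channel's left side, y +15 to +38 mm, 8 mm deeper than the running floor. The tin rolls on its white body with the lid hanging free over the groove.
- housing_top (a point): Middle of the top of the closed grey housing on the chute's right side: 180 mm along the slope, 116 mm wide (y -44 to -160 mm), its top 48 mm above the plane of the running floor. The gate grips stand over it; the interlock is inside, out of sight.
- gate_upper (a joint): Travel of the upper (higher, nearer the feeding end) slide gate, m: 0 closed, its steel blade standing 32 mm into the channel; 0.045 fully open, at its end stop, pulled straight out to the chute's right (-y of the chute, level). Rubs with about 1.5 N and stays where left. Open enough from 0.040. If bolted it stops dead after about 4 mm until the other gate is out by 35 mm or more.
- gate_lower (a joint): The same for the lower slide gate, 90 mm further down the chute.
- gate_upper_grip (a point): Centre of the upper gate's orange grip: a level bar 18 mm in diameter and 26 mm long along the chute's y, on an 8 mm stem, 37 mm above the top of the grey housing; with 90 mm between the two grips along the chute. From above it can be gripped across the chute's x direction, or pushed outwards on its inner (+y) end, where the space down to the housing and the channel is free.
- gate_lower_grip (a point): The same for the lower gate's orange grip.
- tin: Tin of polishing compound, standing upright on the 3 mm green mat, 70 mm tall, 130 g give or take: white body 44 mm in diameter and 56 mm tall with a blue band near its foot, and on top a wide brass lid 52 mm in diameter and 14 mm thick. Origin: centre of its foot; z along its axis towards the lid.
- tin_mid (a point): Middle of the tin, on its axis, 35 mm from its foot.
- tin_lid (a point): Centre of the lid's top face, on the tin's axis, 70 mm from the foot.
- chute_feed (a point): Feeding place near the high end: where the middle of the tin comes when it lies in the channel on its side, axis along the chute's y, lid to +y; 22 mm off the running floor, 100 mm up the slope from the middle of the chute.
- chute_rest (a point): Resting place at the bottom: where the middle of the tin comes when it lies against the stop, 22 mm off the running floor.
- paperweight: Bystander: clear domed glass cabochon, 60 mm in diameter, 27 mm tall, on the mat. Origin: centre of its underside.
- petrified_wood: Bystander: brown slab 85 x 50 x 18 mm, lying beside the mat. Origin: centre of its underside.
- jar: Bystander: amber jar 52 mm in diameter, 60 mm tall, to the left of the chute. Origin: centre of its underside.
There are look-alikes about, which are no part of the job. Leave any pink or purple look-alike of the tin alone.

How it is judged:
On the way, in this order (a step that is already met when the one before it is completed fails the run):
1. both gates are open while the tin is still outside the chute (value of joint each of gate_upper, gate_lower above 0.036 m and horizontal distance between tin_mid and chute_feed above 0.08 m and horizontal distance between tin_mid and chute_rest above 0.08 m), for 0.2 s.
2. the tin is at the feeding place in the high end, on its side, lid towards the groove (distance between tin_mid and chute_feed below 0.04 m and angle between the z axis of tin and the y axis of chute, either way round below 0.5 rad and y of tin_lid in the frame of chute above 0.015 m).
At the end, for the whole second after the job is handed in: The tin lies at rest on its side against the bottom stop, its middle within 14 mm of the resting place, its axis across the channel within 0.2 rad, its lid on the groove side; both gates are still open by more than 36 mm (distance between tin_mid and chute_rest below 0.014 m and angle between the z axis of tin and the y axis of chute, either way round below 0.2 rad and y of tin_lid in the frame of chute above 0.025 m and linear speed of tin below 0.02 m/s and value of joint each of gate_upper, gate_lower above 0.036 m); the robot touches nothing.
It fails at once if the chute is dragged or shoved more than 20 mm or tipped (distance of chute from where it was at the start of the episode above 0.02 m or angle between chute's own z axis and vertical above 0.12 rad).
It fails at once if the paperweight, the petrified wood or the jar is displaced by more than 20 mm (distance of any of paperweight, petrified_wood, jar from where it was at the start of the episode above 0.02 m).
It also fails if it takes over 66 s, if anything falls off the work surface, if the arm or the gripper's body presses on something with over 40 N, if the wrist force passes 120 N, or if a joint passes its speed limit or range.

## Robot

A 7-joint arm with a two-finger parallel gripper is mounted at the origin on the work surface. World frame = base frame: x ahead of the robot, y to its left, z up, the work surface at z = 0. Lengths are in m, angles in rad, forces in N, time in s.
With the tool pointing down it reaches from about 0.425 to 0.925 m from the base axis. Payload 6.8 kg.
Tool frame: the origin (TCP) lies at the very end of the fingers, on their centre line; the grasp point (between the pads) lies behind it (ctrl.grasp_offset is the z of the grasp point in the tool frame, in m); z points along the fingers, x is the direction in which the jaws open and shut, and the axes are right-handed (so a half turn about z gives the same grasp; the last joint's range is limited). The gripper opens to 88 mm and grips with 3 to 60 N. Pads are 20 mm wide; open, the fingers measure 115 mm over their backs; the gripper's body (75 mm by 178 mm) begins 61 mm behind the grasp point.
Start: joints at [-1.436, 0.477, 0.022, 1.555, -0.011, 1.109, -0.083], TCP at [0.162, 0.655, 0.223] pointing down, gripper open.
Joint ranges: [-2.96, 2.96], [-0.34, 2.1], [-1.41, 1.46], [0.24, 2.44], [-1.37, 4.51], [0.17, 1.92], [-2.96, 2.96]. Speed limits (rad/s): [2.39, 2.39, 3.14, 3.14, 3.14, 3.14, 3.14].

## Interface

Orientations are given as a unit quaternion [w, x, y, z].
In Python, from station import ctrl gives the robot as it stands.
- The arm moves only by the tool drive_tool, never from a script. Its argument "commands" is a list that holds one entry, the list of rows, each a list of 7 numbers: the shift along the world's x, y, z in m, then the turn, a rotation vector about the world's x, y, z in degrees, then the opening, from 0 (shut) to 1 (fully open). A call has 1 to 10 rows; each row is the pose to reach, as a shift and turn from the pose measured when the call began; what a row does not reach only later rows make up. A row lasts 1/10 s, in which the tool goes at most 50 mm and 8.59 degrees, less where a joint would pass 70% of its speed; a pose out of reach is approached as far as the arm can. A call with a gripper value outside its range is refused whole. The fingers move at their own pace and stop on an object; "force" is the grip in N (left out, the last holds). Time passes only in rows, so rows that repeat a pose let the fingers close. It gives the time, the measured TCP pose, the force and the opening at its end, in the units of the state.
- ctrl.read_state(): the state, without advancing time (a new reading comes with each control period).
- ctrl.get_image(name): name is "scene" or "side" or "wrist"; returns the picture (420x560x3 uint8, blue, green, red); there is no depth.
- ctrl.camera_params(name): a dict with "fx", "fy", "cx", "cy" (pixels), "world_to_cam" (4x4, takes a point from world to camera coordinates); the wrist camera has in their place "tool_from_camera" (4x4, takes a point from camera to tool coordinates, whose origin is the TCP and whose axes are the tool frame's). Camera axes: x right, y down, z forward; pixel columns grow to the right and rows downward; lengths in m; the calibration is good to about 2 mm. The wrist camera is an equidistant fisheye: a pixel r from the principal point sees the ray r / f radians off the axis. A picture is of the moment at which its call begins: read the wrist's pose just before it. camera_params takes no time and is no camera call.
- ctrl.finish_job(): hands the job in, once; it reports no verdict.
The state is a dict: "t": time; "joints": joint angles; "qd": joint speeds; "joint_efforts": joint torques, N m; "eef_pos": TCP position; "eef_rot": TCP orientation; "contact_force": force on the tool from outside, world axes, zero at the start; "wrist_torque": the same for the moment, N m; "width": opening from 0.0 (shut) to 1.0 (fully open).
Only numpy, scipy, OpenCV 4.12 (cv2) and the standard library are available. Lean on these libraries where they do the work, as an engineer would, in place of code of your own. Each camera call takes 0.05 s, during which the arm holds its last target. There are 200 camera calls.

## Working session

There is one attempt and no reset: what is moved stays moved. The work goes in short steps, Python scripts to look and compute and a tool call to move; the robot and the scene stay as the last step left them, time stands still between calls to the robot, and variables do not carry over. Pictures are saved under pics/ and viewed, about 8 in all and at most 12, crops included, and the job is handed in when it is done.

Besides the shell and the picture viewer there is one more tool, called after "Emit:" by a JSON object that holds its "api" and its "payload", one argument or row to a line. drive_tool: Moves the arm, as the interface text tells. Its arguments: {"type":"object","properties":{"commands":{"type":"array","items":{"type":"array","items":{"type":"array","items":{"type":"number"}}}},"force":{"type":"number"}},"required":["commands"]}

```bash
mkdir -p pics; ls; cat > h.py <<'E'
import numpy as np, cv2, json
from station import ctrl
from scipy.spatial.transform import Rotation as R
E
python3 - <<'E'
from h import *
s=ctrl.read_state();print(s, ctrl.grasp_offset)
for n in ("scene","side"):
    cv2.imwrite(f"pics/{n}.png",cv2.resize(ctrl.get_image(n),(800,600),interpolation=cv2.INTER_CUBIC)); print(n,ctrl.camera_params(n))
cv2.imwrite("pics/wrist.png",ctrl.get_image("wrist"));print(ctrl.camera_params("wrist"))
E
```

```text
pics
{'t': 0.0, 'joints': array([-1.43609919,  0.47775959,  0.02235629,  1.55643719, -0.01150835,
        1.10927166, -0.08311211]), 'qd': array([ 1.38464566e-03, -7.21806764e-06,  1.85901402e-04,  1.01470127e-03,
       -4.30309103e-04,  2.22713526e-04,  3.06746589e-04]), 'joint_efforts': array([ 5.53674909e-04, -5.82842231e+01,  1.53549425e+00, -2.72614521e+01,
       -5.41935442e-02,  1.67427992e-02,  1.73394046e-04]), 'eef_pos': array([0.16216267, 0.65462513, 0.22171522]), 'eef_rot': array([ 5.87543350e-04,  7.87536107e-01,  6.16267893e-01, -6.46666594e-04]), 'contact_force': array([-0.05751468,  0.28099626, -0.41103023]), 'wrist_torque': array([ 0.00796521, -0.03144633,  0.03293841]), 'width': 0.9995558668752904} -0.0187
scene {'fx': 429.16774504318283, 'fy': 429.16774504318283, 'cx': 276.7291074666786, 'cy': 212.64620789819273, 'world_to_cam': array([[ 0.70599811,  0.70821147, -0.00178256, -0.45365918],
       [ 0.35871943, -0.35976629, -0.86132954, -0.09116936],
       [-0.61064477,  0.60745759, -0.50804354,  1.60514296],
       [ 0.        ,  0.        ,  0.        ,  1.        ]])}
side {'fx': 437.599978788902, 'fy': 437.599978788902, 'cx': 275.09769386311734, 'cy': 206.14389898668122, 'world_to_cam': array([[ 0.73669351, -0.67594862,  0.01939411, -0.43509984],
       [-0.36440899, -0.42098968, -0.8306466 ,  0.32992462],
       [ 0.56963915,  0.60486457, -0.55646212,  0.86978656],
       [ 0.        ,  0.        ,  0.        ,  1.        ]])}
{'fx': 325.19226210127806, 'fy': 325.19226210127806, 'cx': 281.2870977617811, 'cy': 205.15580445692117, 'tool_from_camera': array([[ 9.99999605e-01, -8.75353694e-04,  1.56585779e-04,
         1.68563805e-05],
       [ 7.90690942e-04,  9.55847944e-01,  2.93860653e-01,
        -8.18517325e-02],
       [-4.06904204e-04, -2.93860413e-01,  9.55848258e-01,
        -1.61621029e-01],
       [ 0.00000000e+00,  0.00000000e+00,  0.00000000e+00,
         1.00000000e+00]])}
```

View pics/scene.png

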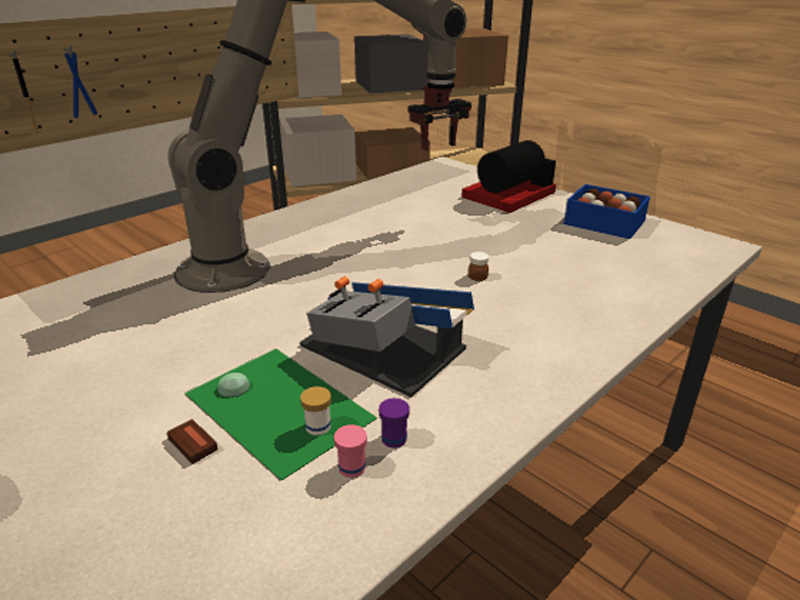

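View pics/side.png

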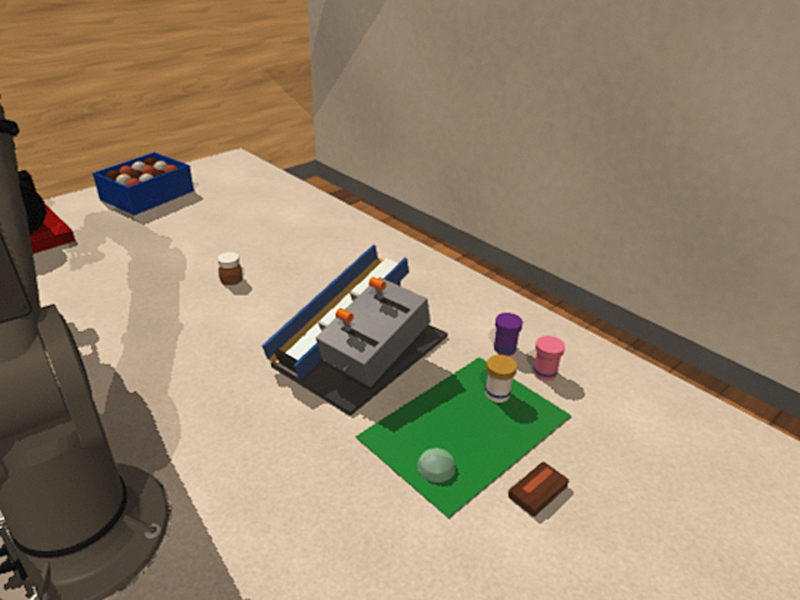

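```bash
cat >> h.py <<'E'
def tri(ps,ppx):  # scene px, side px (original pixels)
    A=[]
    for n,p in (("scene",ps),("side",ppx)):
        c=ctrl.camera_params(n);M=c["world_to_cam"];u=(p[0]-c["cx"])/c["fx"];v=(p[1]-c["cy"])/c["fy"]
        A+=[u*M[2]-M[0],v*M[2]-M[1]]
    A=np.array(A);x=np.linalg.lstsq(A[:,:3],-A[:,3],rcond=None)
    return x[0],np.linalg.norm(A[:,:3]@x[0]+A[:,3])
def proj(n,X):
    c=ctrl.camera_params(n);q=c["world_to_cam"]@np.r_[X,1];return np.array([q[0]/q[2]*c["fx"]+c["cx"],q[1]/q[2]*c["fy"]+c["cy"]])
E
python3 - <<'E'
from h import *
D={'glow':((343,283),(344,316)),'gup':((376,286),(377,284)),'lid':((316,396),(502,364)),'foot':((317,431),(499,398)),'jar':((478,258),(229,258)),'pw':((234,376),(437,452)),'wood':((192,434),(538,480)),
'matA':((277,349),(358,437)),'matB':((376,416),(480,359)),'matC':((281,477),(571,416)),'purple':((394,408),(508,320)),'pink':((350,434),(549,343))}
for k,(a,b) in D.items():
    x,e=tri(np.array(a)*.7,np.array(b)*.7);print(k,x.round(4),round(e,4),np.hypot(*x[:2]).round(3))
a=ctrl.get_image("scene")[185:285,205:340];b=ctrl.get_image("side")[165:295,180:320]
a=cv2.resize(a,None,fx=4,fy=4,interpolation=cv2.INTER_CUBIC);b=cv2.resize(b,None,fx=4,fy=4,interpolation=cv2.INTER_CUBIC)
cv2.imwrite("pics/a.png",cv2.resize(ctrl.get_image("scene")[190:280,210:335],None,fx=6,fy=6,interpolation=cv2.INTER_CUBIC))
cv2.imwrite("pics/b.png",cv2.resize(ctrl.get_image("side")[165:295,182:322],None,fx=4.5,fy=4.5,interpolation=cv2.INTER_CUBIC))
E
```

```text
glow [0.4812 0.01   0.1381] 0.0019 0.481
gup [0.5673 0.0219 0.1606] 0.0011 0.568
lid [ 0.6559 -0.2048  0.0695] 0.0014 0.687
foot [ 0.6559 -0.2092 -0.0067] 0.0016 0.688
jar [0.4976 0.4387 0.0529] 0.0016 0.663
pw [ 0.4566 -0.2461  0.0285] 0.0005 0.519
wood [ 0.5362 -0.3794  0.0203] 0.0001 0.657
matA [ 0.4043 -0.1158 -0.0019] 0.0036 0.421
matB [ 7.078e-01 -1.170e-01  3.000e-04] 0.0051 0.717
matC [ 0.7072 -0.3238  0.0017] 0.0036 0.778
purple [ 0.7689 -0.1287  0.0663] 0.0003 0.78
pink [ 0.7666 -0.2243  0.0689] 0.0001 0.799
```

View pics/a.png

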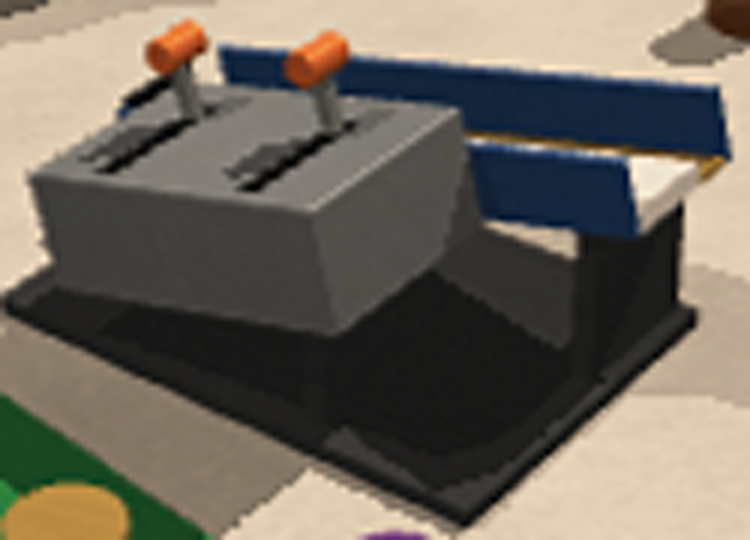

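View pics/b.png

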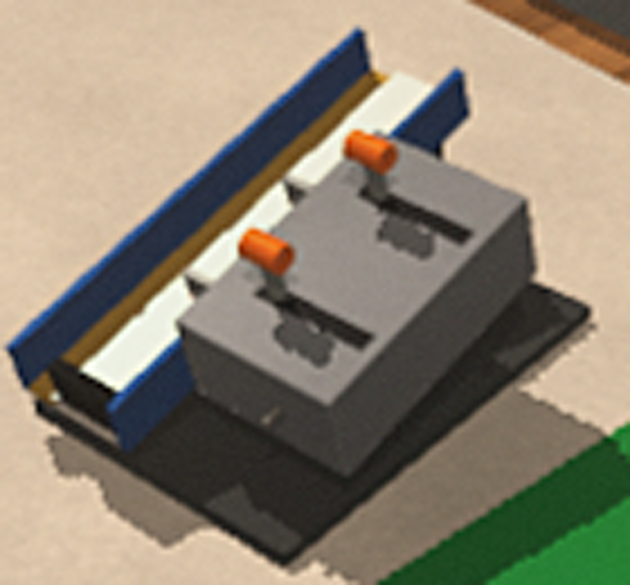

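Pictures so far: 4. They show the chute with its high end towards +x (scene crop right, 720,90) and the black stop at the low end (side crop 80,390). The grips are at about (177,47)/(318,60) in scene crop and (266,251)/(371,152) in side crop. I'll fit the chute pose next.

```bash
cat >> h.py <<'E'
def P(a,y,h,al=np.radians(14)):
    return np.array([a*np.cos(al)-h*np.sin(al),y,.075+a*np.sin(al)+h*np.cos(al)])
E
python3 - <<'E'
from h import *
from scipy.optimize import least_squares
sa=lambda x,y:(210+x/6,190+y/6); sb=lambda x,y:(182+x/4.5,165+y/4.5)
O=[("scene",sa(32,178),(-.09,-.16,.048)),("scene",sa(315,210),(.09,-.16,.048)),("scene",sa(463,110),(.09,-.044,.048)),
("side",sb(527,203),(.09,-.16,.048)),("side",sb(328,403),(-.09,-.16,.048)),("side",sb(180,325),(-.09,-.044,.048)),
("scene",sa(718,88),(.16,.041,.026)),("scene",sa(220,47),(-.16,.041,.026)),("side",sb(360,31),(.16,.041,.026)),("side",sb(12,350),(-.16,.041,.026)),
("side",sb(462,72),(.16,-.041,.026)),("side",sb(112,404),(-.16,-.041,.026))]
H=6
def f(p):
    Rz=R.from_euler('z',p[2]).as_matrix();r=[]
    for i,(n,px,q) in enumerate(O):
        q=P(q[0]+(p[3] if i<H else 0),q[1],q[2])
        r+=list(proj(n,Rz@q+[p[0],p[1],0])-px)
    return np.array(r)
s=least_squares(f,[.52,.1,.14,0],loss='soft_l1');print(s.x, np.degrees(s.x[2]));print(f(s.x).reshape(-1,2).round(1).tolist())
Rz=R.from_euler('z',s.x[2]).as_matrix()
for k,a,b in(("low",(177,47),(266,251)),("up",(318,60),(371,152))):
    x,e=tri(sa(*a),sb(*b));print(k,x.round(4),e,"chute",(Rz.T@(x-[s.x[0],s.x[1],0])).round(4))
for n,a in (("feed",.1),("rest",-.16+.022)):
    print(n,(Rz@P(a,0,.022)+[s.x[0],s.x[1],0]).round(4))
E
```

```text
[ 0.54749748  0.10224235  0.15692686 -0.01625287] 8.991246798611076
[[-2.0, -0.9], [-1.4, -0.1], [-0.6, -1.3], [1.0, -2.6], [1.1, -0.1], [-1.3, -2.1], [-0.1, -0.4], [-0.7, -0.2], [0.3, -1.9], [0.0, -1.5], [-0.2, -1.9], [0.3, -0.2]]
low [0.481  0.0082 0.14  ] 0.0013806264755267035 chute [-0.0804 -0.0825  0.14  ]
up [0.5677 0.0206 0.1615] 0.0015820830123752015 chute [ 0.0072 -0.0838  0.1615]
feed [0.6381 0.1166 0.1205]
rest [0.41   0.0805 0.063 ]
```

Emit:
{"api": "drive_tool", "payload": {
  "commands": [
    [[0.29, -0.26, 0.08, 0, 0, -40, 1], [0.29, -0.26, 0.08, 0, 0, -40, 1], [0.29, -0.26, 0.08, 0, 0, -40, 1], [0.29, -0.26, 0.08, 0, 0, -40, 1], [0.29, -0.26, 0.08, 0, 0, -40, 1], [0.29, -0.26, 0.08, 0, 0, -40, 1], [0.29, -0.26, 0.08, 0, 0, -40, 1], [0.29, -0.26, 0.08, 0, 0, -40, 1], [0.29, -0.26, 0.08, 0, 0, -40, 1]]
  ]
}}

```text
t: 1.25
eef_pos: [0.4589, 0.3887, 0.3045]
eef_rot: [0.001, 0.953, 0.304, 0.002]
contact_force: [-0.1, -0.3, -0.8]
width: 1.001
```

Emit:
{"api": "drive_tool", "payload": {
  "commands": [
    [[0.07, -0.37, -0.03, 0, 0, -26.4, 1], [0.07, -0.37, -0.03, 0, 0, -26.4, 1], [0.07, -0.37, -0.03, 0, 0, -26.4, 1], [0.07, -0.37, -0.03, 0, 0, -26.4, 1], [0.07, -0.37, -0.03, 0, 0, -26.4, 1], [0.07, -0.37, -0.03, 0, 0, -26.4, 1], [0.07, -0.37, -0.03, 0, 0, -26.4, 1], [0.07, -0.37, -0.03, 0, 0, -26.4, 1], [0.07, -0.37, -0.03, 0, 0, -26.4, 1], [0.07, -0.37, -0.03, 0, 0, -26.4, 1]]
  ]
}}

```text
t: 2.25
eef_pos: [0.5288, 0.0187, 0.2745]
eef_rot: [0.001, 0.997, 0.078, 0.002]
contact_force: [0.4, 0.4, 0.6]
width: 0.999
```

```bash
python3 - <<'E'
from h import *
s=ctrl.read_state();np.savez("w1.npz",p=s["eef_pos"],q=s["eef_rot"]);i=ctrl.get_image("wrist");cv2.imwrite("w1raw.png",i)
print(s["eef_pos"],s["eef_rot"],s["joints"].round(2))
cv2.imwrite("pics/w1.png",cv2.resize(i,(800,600),interpolation=cv2.INTER_CUBIC))
E
```

```text
[0.52881545 0.01866181 0.27446107] [0.00121598 0.9969629  0.07784733 0.00181458] [-0.65  0.2   0.58  1.87 -0.12  1.1   0.13]
```

View pics/w1.png

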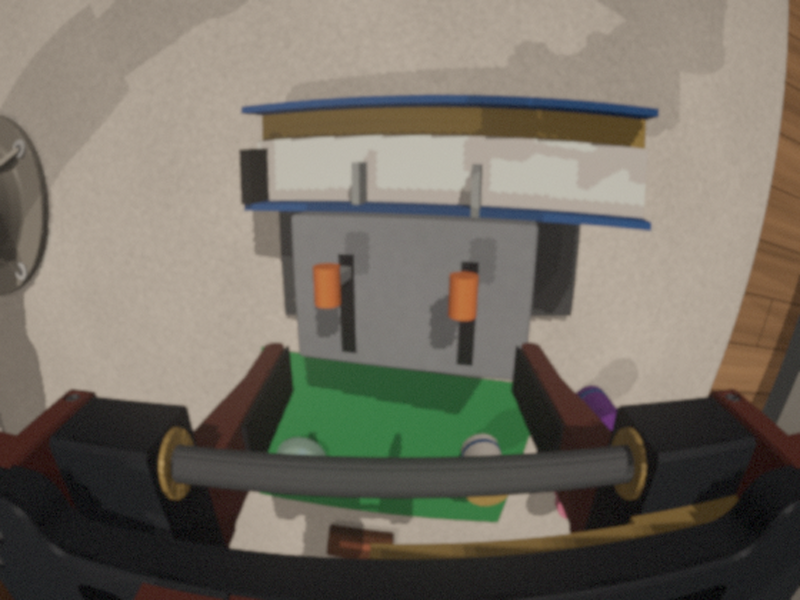

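```bash
cat >> h.py <<'E'
CW=ctrl.camera_params("wrist")
def tfc(p,q):
    T=np.eye(4);T[:3,:3]=R.from_quat(np.r_[q[1:],q[0]]).as_matrix();T[:3,3]=p;return T@CW["tool_from_camera"]
def wproj(T,X):
    c=np.linalg.inv(T)@np.r_[X,1];rr=np.hypot(c[0],c[1]);th=np.arctan2(rr,c[2])
    return np.array([CW["cx"]+CW["fx"]*th*c[0]/rr,CW["cy"]+CW["fy"]*th*c[1]/rr])
E
cat > fit.py <<'E'
from h import *
from scipy.optimize import least_squares
w=np.load("w1.npz");T=tfc(w["p"],w["q"])
sa=lambda x,y:(210+x/6,190+y/6); sb=lambda x,y:(182+x/4.5,165+y/4.5); sw=lambda x,y:(x*.7,y*.7)
pr=lambda n,X: wproj(T,X) if n=="wrist" else proj(n,X)
O=[("scene",sa(32,178),(-.09,-.16,.048)),("scene",sa(315,210),(.09,-.16,.048)),("scene",sa(463,110),(.09,-.044,.048)),
("side",sb(527,203),(.09,-.16,.048)),("side",sb(328,403),(-.09,-.16,.048)),("side",sb(180,325),(-.09,-.044,.048)),
("wrist",sw(293,213),(-.09,-.044,.048)),("wrist",sw(299,353),(-.09,-.16,.048)),("wrist",sw(514,380),(.09,-.16,.048)),
("scene",sa(718,88),(.16,.041,.026)),("scene",sa(220,47),(-.16,.041,.026)),("side",sb(360,31),(.16,.041,.026)),("side",sb(12,350),(-.16,.041,.026)),
("side",sb(462,72),(.16,-.041,.026)),("side",sb(112,404),(-.16,-.041,.026)),
("wrist",sw(657,112),(.16,.041,.026)),("wrist",sw(243,109),(-.16,.041,.026)),("wrist",sw(650,226),(.16,-.041,.026)),("wrist",sw(246,207),(-.16,-.041,.026))]
def f(p,O=O):
    Rz=R.from_euler('z',p[2]).as_matrix();r=[]
    for i,(n,px,q) in enumerate(O):
        q=P(q[0]+(p[3] if abs(q[2]-.048)<1e-6 else 0),q[1],q[2]); r+=list(pr(n,Rz@q+[p[0],p[1],p[4]])-px)
    return np.array(r)
s=least_squares(f,[.547,.102,.157,-.016,0],loss='soft_l1');print(s.x.round(4), np.degrees(s.x[2]));print(f(s.x).reshape(-1,2).round(1).tolist())
OW=[o for o in O if o[0]=="wrist"];s2=least_squares(lambda p:f(p,OW),s.x);print("wrist only",s2.x.round(4),np.degrees(s2.x[2]),f(s2.x,OW).round(1))
Rz=R.from_euler('z',s.x[2]).as_matrix();o=np.array([s.x[0],s.x[1],s.x[4]])
for k,a,b,c in(("low",(177,47),(266,251),(327,286)),("up",(318,60),(371,152),(463,296))):
    g=lambda X:np.r_[proj("scene",X)-sa(*a),proj("side",X)-sb(*b),wproj(T,X)-sw(*c)]
    r=least_squares(g,[.52,.01,.15]);x=r.x;print(k,x.round(4),r.fun.round(1),"chute",(Rz.T@(x-o)).round(4))
for n,a in (("feed",.1),("rest",-.16+.022)): print(n,(Rz@P(a,0,.022)+o).round(4))
E
python3 fit.py
```

```text
[ 0.5462  0.1038  0.1473 -0.0153 -0.0045] 8.439793193556916
[[-1.6, -0.3], [-1.6, 0.9], [-0.5, -0.2], [0.2, -1.1], [-0.3, 1.1], [-2.2, -1.1], [-1.1, 0.2], [0.5, 0.7], [6.1, -0.4], [-0.4, 0.9], [-0.2, 0.5], [0.1, -0.5], [-0.9, -0.5], [-0.7, -0.3], [-1.0, 0.9], [0.0, 0.6], [0.6, 0.2], [-0.1, -0.3], [0.3, -0.9]]
wrist only [ 0.5462  0.1034  0.1456 -0.0176 -0.0057] 8.340422669766573 [-2.7  0.2 -1.2  0.1  3.4 -0.8 -0.6  1.2  1.   0.4 -0.8  0.1  0.6 -0.9]
low [0.48   0.0065 0.141 ] [-0.9  0.1 -0.  -0.2  0.2 -0.2] chute [-0.0797 -0.0865  0.1455]
up [0.5669 0.0195 0.1619] [-0.7  0.3 -0.2 -0.3  0.1 -0.1] chute [ 0.0081 -0.0863  0.1664]
feed [0.6369 0.1172 0.1161]
rest [0.4085 0.0833 0.0585]
```

Picture 5 (wrist view): the chute lies along the image, with the grips at (327,286) lower and (463,296) upper, and both blades in the channel. All three cameras agree within about 1 px on the grips. I'll push the upper grip first, with closed fingers on its inner end.

Emit:
{"api": "drive_tool", "payload": {
  "commands": [
    [[0.0326, 0.0368, 0, 0, 0, 0, 0], [0.0326, 0.0368, 0, 0, 0, 0, 0], [0.0326, 0.0368, 0, 0, 0, 0, 0], [0.0326, 0.0368, 0, 0, 0, 0, 0], [0.0326, 0.0368, -0.04, 0, 0, 0, 0], [0.0326, 0.0368, -0.08, 0, 0, 0, 0], [0.0326, 0.0368, -0.1, 0, 0, 0, 0], [0.0326, 0.0368, -0.116, 0, 0, 0, 0], [0.0326, 0.0368, -0.116, 0, 0, 0, 0]]
  ],
  "force": 20
}}

```text
t: 3.2
eef_pos: [0.5593, 0.0562, 0.1567]
eef_rot: [0.001, 0.997, 0.079, -0.0]
contact_force: [-0.2, -0.3, -0.4]
width: 0.223
```

```bash
python3 - <<'E'
from h import *
i=ctrl.get_image("wrist");cv2.imwrite("pics/w2.png",cv2.resize(i,(800,600),interpolation=cv2.INTER_CUBIC)[:, 100:700])
E
```

```text
(no output)
```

View pics/w2.png

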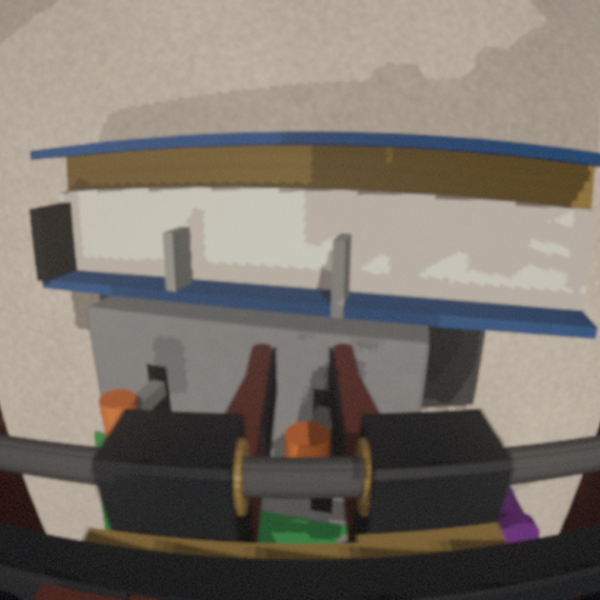

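Picture 6: the fingers are centred on the upper grip (305,440) and still closing. I'll wait for them to shut, then push gently.

Emit:
{"api": "drive_tool", "payload": {
  "commands": [
    [[0.001, 0, 0, 0, 0, 0, 0], [0.001, 0, 0, 0, 0, 0, 0], [0.001, 0, 0, 0, 0, 0, 0], [0.001, -0.003, 0, 0, 0, 0, 0], [0.0015, -0.006, 0, 0, 0, 0, 0], [0.0015, -0.008, 0, 0, 0, 0, 0], [0.0015, -0.01, 0, 0, 0, 0, 0], [0.0015, -0.01, 0, 0, 0, 0, 0]]
  ]
}}

```text
t: 4.05
eef_pos: [0.5619, 0.0458, 0.1581]
eef_rot: [0.001, 0.997, 0.078, 0.001]
contact_force: [1.1, 0.5, -0.1]
width: 0.004
```

Emit:
{"api": "drive_tool", "payload": {
  "commands": [
    [[0.0003, -0.002, 0, 0, 0, 0, 0], [0.0005, -0.004, 0, 0, 0, 0, 0], [0.0005, -0.004, 0, 0, 0, 0, 0]]
  ]
}}

```text
t: 4.35
eef_pos: [0.5625, 0.0418, 0.1581]
eef_rot: [0.001, 0.997, 0.078, 0.001]
contact_force: [0.5, 1.5, 0.8]
width: 0.011
```

Emit:
{"api": "drive_tool", "payload": {
  "commands": [
    [[0.0003, -0.002, 0, 0, 0, 0, 0], [0.0003, -0.003, 0, 0, 0, 0, 0], [0.0003, -0.003, 0, 0, 0, 0, 0]]
  ]
}}

```text
t: 4.65
eef_pos: [0.5629, 0.0387, 0.1581]
eef_rot: [0.001, 0.997, 0.078, 0.001]
contact_force: [0.4, 1.2, -0.1]
width: 0.005
```

Emit:
{"api": "drive_tool", "payload": {
  "commands": [
    [[0.0003, -0.002, 0, 0, 0, 0, 0], [0.0005, -0.003, 0, 0, 0, 0, 0], [0.0005, -0.003, 0, 0, 0, 0, 0]]
  ]
}}

```text
t: 4.95
eef_pos: [0.5634, 0.0354, 0.1581]
eef_rot: [0.001, 0.997, 0.078, 0.001]
contact_force: [0.2, 0.8, 0.2]
width: 0.004
```

Emit:
{"api": "drive_tool", "payload": {
  "commands": [
    [[0.0003, -0.0015, 0, 0, 0, 0, 0], [0.0005, -0.003, 0, 0, 0, 0, 0], [0.0005, -0.003, 0, 0, 0, 0, 0]]
  ]
}}

```text
t: 5.25
eef_pos: [0.5639, 0.032, 0.1581]
eef_rot: [0.001, 0.997, 0.078, 0.001]
contact_force: [0.3, 0.5, -0.4]
width: 0.006
```

Emit:
{"api": "drive_tool", "payload": {
  "commands": [
    [[0.0003, -0.0015, 0, 0, 0, 0, 0], [0.0005, -0.003, 0, 0, 0, 0, 0], [0.0005, -0.003, 0, 0, 0, 0, 0]]
  ]
}}

```text
t: 5.55
eef_pos: [0.5645, 0.0286, 0.1581]
eef_rot: [0.002, 0.997, 0.078, 0.001]
contact_force: [0.8, 0.9, -0.4]
width: 0.006
```

Emit:
{"api": "drive_tool", "payload": {
  "commands": [
    [[0.0003, -0.0015, 0, 0, 0, 0, 0], [0.0005, -0.003, 0, 0, 0, 0, 0], [0.0005, -0.003, 0, 0, 0, 0, 0]]
  ]
}}

```text
t: 5.85
eef_pos: [0.565, 0.0252, 0.1581]
eef_rot: [0.002, 0.997, 0.078, 0.001]
contact_force: [-0.2, 0.9, 0.0]
width: 0.008
```

```bash
python3 - <<'E'
from h import *
i=ctrl.get_image("wrist");cv2.imwrite("pics/w3.png",cv2.resize(i,(800,600),interpolation=cv2.INTER_CUBIC)[:, 100:700])
print(ctrl.read_state()["contact_force"])
E
```

```text
[ 0.02582094  0.18948686 -0.42420831]
```

View pics/w3.png

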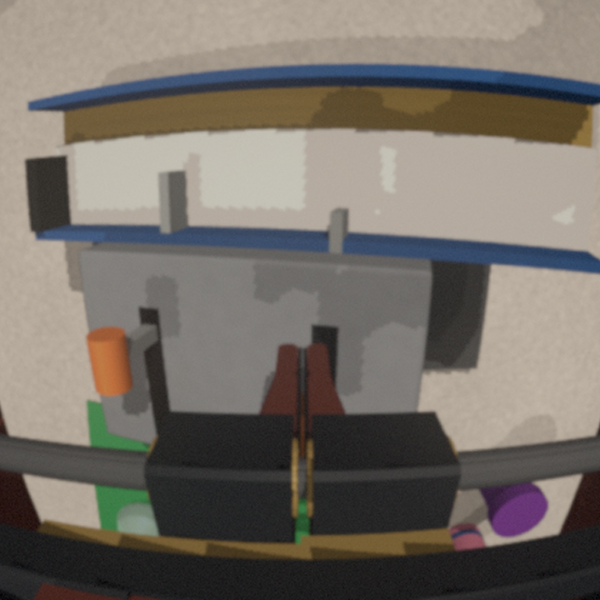

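Picture 7: the upper blade (340,230) is about half withdrawn while the lower one (172,200) still stands full. So the upper gate is the free one, and I'll keep pushing it to the end stop.

Emit:
{"api": "drive_tool", "payload": {
  "commands": [
    [[0.0007, -0.004, 0, 0, 0, 0, 0], [0.0014, -0.008, 0, 0, 0, 0, 0], [0.002, -0.012, 0, 0, 0, 0, 0], [0.0025, -0.016, 0, 0, 0, 0, 0], [0.003, -0.02, 0, 0, 0, 0, 0], [0.003, -0.02, 0, 0, 0, 0, 0]]
  ]
}}

```text
t: 6.5
eef_pos: [0.5681, 0.0042, 0.1581]
eef_rot: [0.002, 0.997, 0.077, 0.001]
contact_force: [-0.6, 1.0, 0.1]
width: 0.002
```

Emit:
{"api": "drive_tool", "payload": {
  "commands": [
    [[0.0003, -0.0015, 0, 0, 0, 0, 0], [0.0005, -0.003, 0, 0, 0, 0, 0], [0.0005, -0.003, 0, 0, 0, 0, 0]]
  ]
}}

```text
t: 6.8
eef_pos: [0.5687, 0.0007, 0.1581]
eef_rot: [0.002, 0.997, 0.077, 0.001]
contact_force: [0.7, 1.0, -0.6]
width: 0.006
```

Emit:
{"api": "drive_tool", "payload": {
  "commands": [
    [[0.0002, -0.001, 0, 0, 0, 0, 0], [0.0003, -0.002, 0, 0, 0, 0, 0], [0.0003, -0.002, 0, 0, 0, 0, 0]]
  ]
}}

```text
t: 7.1
eef_pos: [0.5689, -0.0008, 0.1581]
eef_rot: [0.002, 0.997, 0.077, 0.001]
contact_force: [-1.5, 2.9, 0.8]
width: 0.006
```

Emit:
{"api": "drive_tool", "payload": {
  "commands": [
    [[0.0001, -0.001, 0, 0, 0, 0, 0], [0.0001, -0.001, 0, 0, 0, 0, 0], [0.0001, -0.001, 0, 0, 0, 0, 0]]
  ]
}}

```text
t: 7.4
eef_pos: [0.5689, -0.0008, 0.1581]
eef_rot: [0.001, 0.997, 0.078, 0.001]
contact_force: [-0.8, 5.6, 0.4]
width: 0.006
```

End stop reached at 5.6 N with no further motion. Now the lower gate.

Emit:
{"api": "drive_tool", "payload": {
  "commands": [
    [[-0.001, 0.006, 0, 0, 0, 0, 0], [-0.001, 0.008, 0.045, 0, 0, 0, 0], [-0.0942, 0.046, 0.045, 0, 0, 0, 0], [-0.0942, 0.046, 0.045, 0, 0, 0, 0], [-0.0942, 0.046, 0.045, 0, 0, 0, 0], [-0.0942, 0.046, 0.01, 0, 0, 0, 0], [-0.0942, 0.046, -0.02, 0, 0, 0, 0], [-0.0942, 0.046, -0.02, 0, 0, 0, 0]]
  ]
}}

```text
t: 8.2
eef_pos: [0.4727, 0.0441, 0.1356]
eef_rot: [0.003, 0.997, 0.077, -0.001]
contact_force: [0.4, -1.1, 0.1]
width: 0.005
```

Emit:
{"api": "drive_tool", "payload": {
  "commands": [
    [[0.0005, -0.004, 0, 0, 0, 0, 0], [0.001, -0.008, 0, 0, 0, 0, 0], [0.0015, -0.011, 0, 0, 0, 0, 0], [0.002, -0.014, 0, 0, 0, 0, 0], [0.0022, -0.016, 0, 0, 0, 0, 0], [0.0022, -0.016, 0, 0, 0, 0, 0]]
  ]
}}

```text
t: 8.8
eef_pos: [0.4753, 0.028, 0.136]
eef_rot: [0.003, 0.997, 0.077, -0.001]
contact_force: [-0.8, 0.4, 0.4]
width: 0.006
```

Emit:
{"api": "drive_tool", "payload": {
  "commands": [
    [[0.0004, -0.003, 0, 0, 0, 0, 0], [0.0008, -0.006, 0, 0, 0, 0, 0], [0.0008, -0.006, 0, 0, 0, 0, 0]]
  ]
}}

```text
t: 9.1
eef_pos: [0.4761, 0.0215, 0.136]
eef_rot: [0.003, 0.997, 0.077, -0.001]
contact_force: [0.1, -0.3, -0.4]
width: 0.004
```

Emit:
{"api": "drive_tool", "payload": {
  "commands": [
    [[0.0004, -0.003, 0, 0, 0, 0, 0], [0.0008, -0.006, 0, 0, 0, 0, 0], [0.0012, -0.009, 0, 0, 0, 0, 0], [0.0016, -0.012, 0, 0, 0, 0, 0], [0.0016, -0.012, 0, 0, 0, 0, 0]]
  ]
}}

```text
t: 9.6
eef_pos: [0.4777, 0.0088, 0.136]
eef_rot: [0.003, 0.997, 0.077, -0.001]
contact_force: [-0.1, -0.2, 0.5]
width: 0.005
```

Emit:
{"api": "drive_tool", "payload": {
  "commands": [
    [[0.0005, -0.004, 0, 0, 0, 0, 0], [0.001, -0.008, 0, 0, 0, 0, 0], [0.0015, -0.012, 0, 0, 0, 0, 0], [0.0022, -0.016, 0, 0, 0, 0, 0], [0.0022, -0.016, 0, 0, 0, 0, 0]]
  ]
}}

```text
t: 10.1
eef_pos: [0.4799, -0.0081, 0.136]
eef_rot: [0.003, 0.997, 0.076, -0.001]
contact_force: [0.7, -0.5, 0.1]
width: 0.006
```

Emit:
{"api": "drive_tool", "payload": {
  "commands": [
    [[0.0003, -0.0015, 0, 0, 0, 0, 0], [0.0005, -0.003, 0, 0, 0, 0, 0], [0.0005, -0.003, 0, 0, 0, 0, 0]]
  ]
}}

```text
t: 10.4
eef_pos: [0.4803, -0.0113, 0.1359]
eef_rot: [0.003, 0.997, 0.076, -0.001]
contact_force: [0.5, 0.8, -0.2]
width: 0.007
```

Emit:
{"api": "drive_tool", "payload": {
  "commands": [
    [[0.0003, -0.0015, 0, 0, 0, 0, 0], [0.0005, -0.003, 0, 0, 0, 0, 0], [0.0005, -0.003, 0, 0, 0, 0, 0]]
  ]
}}

```text
t: 10.7
eef_pos: [0.4807, -0.014, 0.1359]
eef_rot: [0.003, 0.997, 0.076, -0.001]
contact_force: [0.2, 2.7, 0.5]
width: 0.006
```

Emit:
{"api": "drive_tool", "payload": {
  "commands": [
    [[0.0001, -0.0015, 0, 0, 0, 0, 0], [0.0001, -0.0015, 0, 0, 0, 0, 0]]
  ]
}}

```text
t: 10.9
eef_pos: [0.4807, -0.0141, 0.1359]
eef_rot: [0.002, 0.997, 0.077, -0.001]
contact_force: [-0.9, 5.7, 1.1]
width: 0.001
```

Emit:
{"api": "drive_tool", "payload": {
  "commands": [
    [[-0.001, 0.01, 0, 0, 0, 0, 0], [-0.001, 0.01, 0.06, 0, 0, 0, 0.3], [0.02, 0.01, 0.12, 0, 0, 0, 1], [0.04, -0.02, 0.14, 0, 0, 0, 1], [0.06, -0.05, 0.14, 0, 0, 0, 1], [0.06, -0.05, 0.14, 0, 0, 0, 1], [0.06, -0.05, 0.14, 0, 0, 0, 1]]
  ]
}}

```text
t: 11.6
eef_pos: [0.5404, -0.0649, 0.2756]
eef_rot: [0.003, 0.997, 0.076, -0.002]
contact_force: [0.4, 0.0, -0.7]
width: 0.514
```

```bash
python3 - <<'E'
from h import *
s=ctrl.read_state();np.savez("w4.npz",p=s["eef_pos"],q=s["eef_rot"]);i=ctrl.get_image("wrist")
print(s["eef_pos"],s["eef_rot"])
cv2.imwrite("pics/w4.png",cv2.resize(i,(800,600),interpolation=cv2.INTER_CUBIC))
E
```

```text
[ 0.54042245 -0.06493586  0.27557224] [ 0.00261746  0.99713182  0.07561595 -0.00187191]
```

View pics/w4.png

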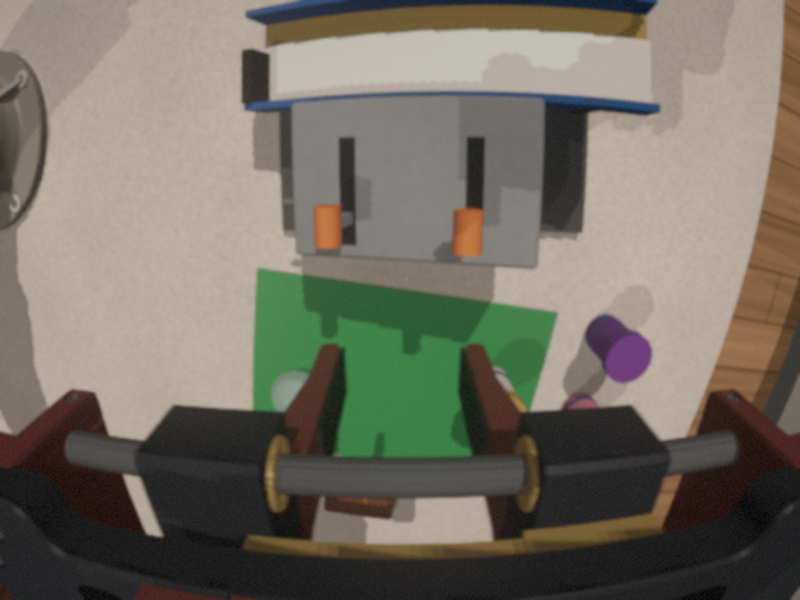

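Picture 8: both grips are at the outer ends of their slots (328,227) and (468,232), no blades show in the channel, and the stand hasn't moved. Next I compute the tin approach: a tilted grasp from the side, then a 90° turn about the jaw axis.

```bash
cat >> h.py <<'E'
def go(p,Rt):
    s=ctrl.read_state();q=s["eef_rot"];R0=R.from_quat(np.r_[q[1:],q[0]])
    print("shift",(np.array(p)-s["eef_pos"]).round(4),"turn",np.degrees((Rt*R0.inv()).as_rotvec()).round(1),"j",s["joints"].round(2))
def frame(jaw,down,psi):
    x=np.array(jaw)/np.linalg.norm(jaw);z=np.array(down,float);z-=x*(x@z);z/=np.linalg.norm(z)
    return R.from_rotvec(x*np.radians(psi))*R.from_matrix(np.c_[x,np.cross(z,x),z])
YAW=.1473;O3=np.array([.5462,.1038,0]);CH=R.from_euler('z',YAW)
def pick(yaw=-25,th=50): return frame([np.cos(np.radians(yaw)),np.sin(np.radians(yaw)),0],[0,0,-1],th)
def place(phi=40): return CH*frame(P(1,0,0)-P(0,0,0),[0,0,-1],-phi)
E
python3 - <<'E'
from h import *
Rt=pick();z=Rt.apply([0,0,1]);print(z)
go(np.array([.656,-.206,.033])+z*(.012-.14),Rt)
E
```

```text
[ 0.32374437  0.69427204 -0.64278761]
shift [ 0.0747 -0.2311 -0.1598] turn [ 50.4  -7.5 -31.7] j [-0.53  0.24  0.64  1.84 -0.15  1.12  0.31]
```

Emit:
{"api": "drive_tool", "payload": {
  "commands": [
    [[0.02, -0.05, 0.03, 7, -1, -4.5, 0.85], [0.05, -0.1, 0.03, 14, -2, -9, 0.85], [0.06, -0.15, 0.03, 21, -3, -13.5, 0.85], [0.075, -0.2, 0.02, 28, -4, -18, 0.85], [0.075, -0.231, 0, 35, -5.5, -22.5, 0.85], [0.075, -0.231, -0.03, 42, -6.5, -27, 0.85], [0.075, -0.231, -0.06, 50.4, -7.5, -31.7, 0.85], [0.075, -0.231, -0.06, 50.4, -7.5, -31.7, 0.85], [0.075, -0.231, -0.06, 50.4, -7.5, -31.7, 0.85]]
  ]
}}

```text
t: 12.55
eef_pos: [0.6144, -0.2937, 0.2143]
eef_rot: [-0.413, 0.885, -0.196, 0.09]
contact_force: [0.2, -0.1, 1.0]
width: 0.85
```

```bash
python3 - <<'E'
from h import *
Rt=pick();z=Rt.apply([0,0,1])
go(np.array([.656,-.206,.033])+z*(.012-.14),Rt)
s=ctrl.read_state();np.savez("w5.npz",p=s["eef_pos"],q=s["eef_rot"]);i=ctrl.get_image("wrist")
T=tfc(s["eef_pos"],s["eef_rot"])
for X in ([.656,-.206,.073],[.656,-.206,.003]):print(wproj(T,X)/.7)
cv2.imwrite("pics/w5.png",cv2.resize(i,(800,600),interpolation=cv2.INTER_CUBIC))
E
```

```text
shift [ 0.0001 -0.0011 -0.099 ] turn [-0.1 -0.1 -0.1] j [ 0.38  0.75  0.54  1.53 -1.11  1.58  0.82]
[404.292221  325.8318685]
[404.22719261 363.78755085]
```

View pics/w5.png

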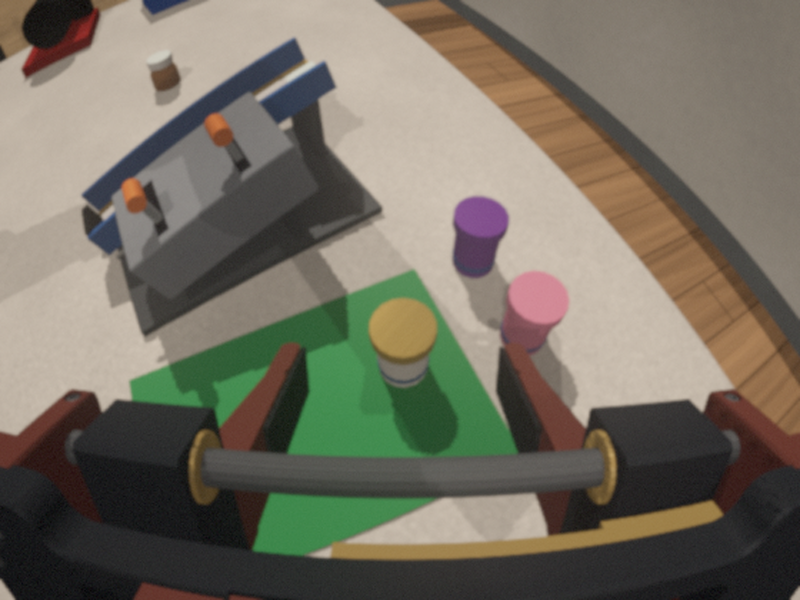

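Picture 9: the tin's lid is at (403,326), predicted at (404,326), and the path is clear of the pink tin. Approaching now.

Emit:
{"api": "drive_tool", "payload": {
  "commands": [
    [[0, -0.001, -0.05, 0, 0, 0, 0.85], [0, -0.001, -0.099, 0, 0, 0, 0.85], [0.013, 0.027, -0.125, 0, 0, 0, 0.85], [0.026, 0.055, -0.151, 0, 0, 0, 0.85], [0.036, 0.076, -0.17, 0, 0, 0, 0.85], [0.042, 0.088, -0.182, 0, 0, 0, 0.85], [0.0454, 0.096, -0.189, 0, 0, 0, 0.85], [0.0454, 0.096, -0.189, 0, 0, 0, 0.85]]
  ]
}}

```text
t: 13.4
eef_pos: [0.6626, -0.1958, 0.0288]
eef_rot: [-0.412, 0.886, -0.192, 0.092]
contact_force: [0.5, -1.3, -0.1]
width: 0.851
```

```bash
python3 - <<'E'
from h import *
Rt=pick();z=Rt.apply([0,0,1])
go(np.array([.656,-.206,.033])+z*(.012),Rt)
E
```

```text
shift [-0.0027 -0.0019 -0.0035] turn [ 0.1  0.2 -0.4] j [ 0.3   0.94  0.41  1.65 -1.28  1.32  1.  ]
```

Emit:
{"api": "drive_tool", "payload": {
  "commands": [
    [[-0.0027, -0.0019, -0.0035, 0.1, 0.2, -0.4, 0.85], [-0.0027, -0.0019, -0.0035, 0.1, 0.2, -0.4, 0.4], [-0.0027, -0.0019, -0.0035, 0.1, 0.2, -0.4, 0.4], [-0.0027, -0.0019, -0.0035, 0.1, 0.2, -0.4, 0.4], [-0.0027, -0.0019, -0.0035, 0.1, 0.2, -0.4, 0.4], [-0.0027, -0.0019, -0.0035, 0.1, 0.2, -0.4, 0.4], [-0.0027, -0.0019, -0.0035, 0.1, 0.2, -0.4, 0.4]]
  ],
  "force": 20
}}

```text
t: 14.1
eef_pos: [0.6598, -0.198, 0.0255]
eef_rot: [-0.412, 0.885, -0.196, 0.092]
contact_force: [-0.9, -0.8, 0.3]
width: 0.499
```

Emit:
{"api": "drive_tool", "payload": {
  "commands": [
    [[0, 0, 0.01, 0, 0, 0, 0.4], [0, 0, 0.03, 0, 0, 0, 0.4], [-0.01, -0.02, 0.08, 0, 0, 0, 0.4], [-0.02, -0.04, 0.13, 0, 0, 0, 0.4], [-0.02, -0.04, 0.18, 0, 0, 0, 0.4], [-0.02, -0.04, 0.23, 0, 0, 0, 0.4], [-0.02, -0.04, 0.23, 0, 0, 0, 0.4]]
  ]
}}

```text
t: 14.8
eef_pos: [0.6411, -0.2402, 0.2643]
eef_rot: [-0.411, 0.886, -0.194, 0.097]
contact_force: [-0.2, -0.6, -0.7]
width: 0.502
```

```bash
python3 - <<'E'
from h import *
Rt=place();z=Rt.apply([0,0,1]);print(z,Rt.apply([1,0,0]))
tgt=CH.apply(P(.1,0,.022))+O3;print("feed",tgt)
go(tgt+z*.012+[0,0,.10],Rt)
E
```

```text
[ 0.27765665 -0.60862738 -0.74328965] [0.95978835 0.14240827 0.2419219 ]
feed [0.63691419 0.11725969 0.1205387 ]
shift [-0.0008  0.3502 -0.0526] turn [-90.    2.6  14.8] j [ 0.3   0.66  0.53  1.56 -1.11  1.54  0.72]
```

Emit:
{"api": "drive_tool", "payload": {
  "commands": [
    [[0, 0.035, 0.02, -8, 0.2, 1.3, 0.4], [0, 0.07, 0.03, -16, 0.5, 2.6, 0.4], [0, 0.105, 0.03, -24, 0.7, 4, 0.4], [0, 0.14, 0.03, -32, 0.9, 5.3, 0.4], [0, 0.175, 0.03, -40, 1.2, 6.6, 0.4], [0, 0.21, 0.03, -48, 1.4, 7.9, 0.4], [0, 0.245, 0.03, -56, 1.6, 9.2, 0.4], [0, 0.28, 0.03, -64, 1.8, 10.5, 0.4], [0, 0.315, 0.03, -72, 2.1, 11.8, 0.4], [0, 0.35, 0.03, -80, 2.3, 13.2, 0.4]]
  ]
}}

```text
t: 15.8
eef_pos: [0.6407, 0.1125, 0.296]
eef_rot: [0.25, 0.958, 0.001, 0.14]
contact_force: [1.5, -1.1, -2.4]
width: 0.497
```

```bash
python3 - <<'E'
from h import *
Rt=place();z=Rt.apply([0,0,1])
tgt=CH.apply(P(.1,-.005,.022))+O3
go(tgt+z*.012+[0,0,.05],Rt)
E
```

```text
shift [ 0.0002 -0.0075 -0.1344] turn [-9.9  0.4  1.5] j [-1.18  0.47  0.86  1.73  0.27  1.03 -0.52]
```

Emit:
{"api": "drive_tool", "payload": {
  "commands": [
    [[0, -0.003, 0, -5, 0.2, 0.8, 0.4], [0, -0.0075, 0, -9.9, 0.4, 1.5, 0.4], [0, -0.0075, -0.04, -9.9, 0.4, 1.5, 0.4], [0, -0.0075, -0.08, -9.9, 0.4, 1.5, 0.4], [0, -0.0075, -0.114, -9.9, 0.4, 1.5, 0.4], [0, -0.0075, -0.114, -9.9, 0.4, 1.5, 0.4], [0, -0.0075, -0.114, -9.9, 0.4, 1.5, 0.4]]
  ]
}}

```text
t: 16.5
eef_pos: [0.6408, 0.1049, 0.183]
eef_rot: [0.33, 0.933, 0.027, 0.14]
contact_force: [0.6, -0.2, -0.3]
width: 0.5
```

```bash
python3 - <<'E'
from h import *
Rt=place();z=Rt.apply([0,0,1])
tgt=CH.apply(P(.1,-.005,.022))+O3
go(tgt+z*.012,Rt)
a=ctrl.get_image("scene")[150:270,210:350];b=ctrl.get_image("side")[110:290,180:320]
c=cv2.resize(ctrl.get_image("wrist"),(700,525))[170:420,100:600]
im=np.zeros((600,800,3),np.uint8)
a=cv2.resize(a,(400,343),interpolation=cv2.INTER_CUBIC);im[:343,:400]=a
b=cv2.resize(b,(400,514),interpolation=cv2.INTER_CUBIC);im[:514,400:]=b
im[350:550,:400]=cv2.resize(c,(400,200))
cv2.imwrite("pics/m1.png",im)
E
```

```text
shift [ 0.0002  0.0001 -0.0714] turn [0. 0. 0.] j [-1.18  0.69  0.82  1.82  0.32  0.88 -0.63]
```

View pics/m1.png

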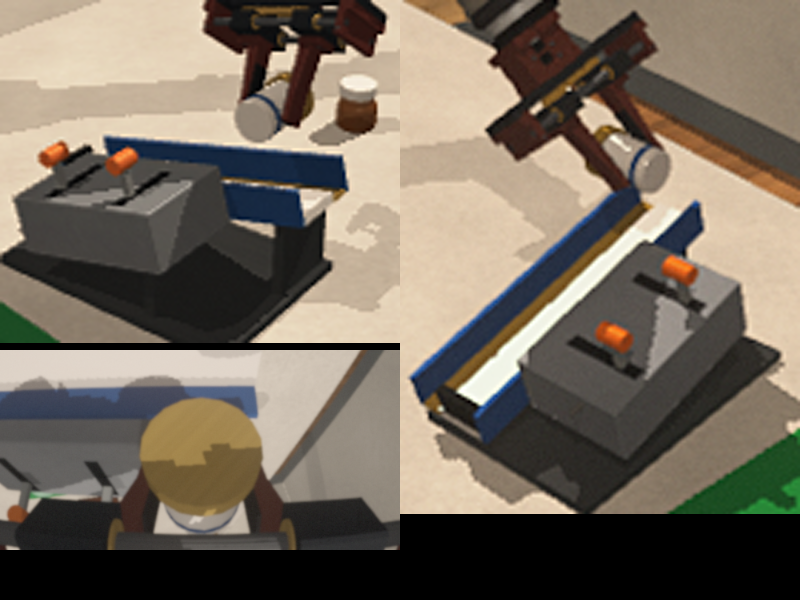

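Picture 10: the tin is held lying with its lid towards the groove side, above the high end, and both gates are open. Foot disc centre is at (257,121) in the scene tile and (655,172) in the side tile. I'll check its lateral position.

```bash
python3 - <<'E'
from h import *
k=400/140
x,e=tri((210+257/k,150+121/k),(180+255/k,110+172/k))
exp=CH.apply(P(.1,-.035,.022))+O3+[0,0,.0714]
print("meas foot",x,e,"in chute",CH.inv().apply(x-O3),"expected",exp,CH.inv().apply(exp-O3))
for n,X,o in(("scene",exp,(210,150,0)),("side",exp,(180,110,400))): p=proj(n,X);print(n,(p-o[:2])*k+[o[2],0])
E
```

```text
meas foot [0.64400112 0.08766543 0.18870299] 0.0016751926070037793 in chute [ 0.09437399 -0.03031391  0.18870299] expected [0.64205107 0.0826387  0.1919387 ] [ 0.09170729 -0.035       0.1919387 ]
scene [251.46252964 120.18490938]
side [656.60075018 170.46117993]
```

```bash
python3 - <<'E'
from h import *
for f,L in(("w4",[((658,107),-.041,.16),((247,107),-.041,-.16),((655,7),.041,.16),((249,15),.041,-.16)]),("w5",[((332,65),-.041,.16),((297,41),.041,.16),((84,194),.041,-.16),((90,240),-.041,-.16)])):
    w=np.load(f+".npz");T=tfc(w["p"],w["q"])
    for px,y,a in L:
        for dz in (0,-.0045):
            X=CH.apply(P(a,y,.026))+O3+[0,0,dz]
            p=wproj(T,X)/.7
            J=np.array([(wproj(T,X+CH.apply(d))/.7-p)/.001 for d in ([.001,0,0],[0,.001,0])]).T
            print(f,y,a,dz,(p-px).round(1),"dxy mm",(np.linalg.solve(J,np.array(px)-p)*1000).round(1))
E
```

```text
w4 -0.041 0.16 0 [4.2 1.1] dxy mm [-3.6  0.3]
w4 -0.041 0.16 -0.0045 [1.1 1.5] dxy mm [-1.   0.9]
w4 -0.041 -0.16 0 [-1.6 -0.9] dxy mm [ 1.4 -0.9]
w4 -0.041 -0.16 -0.0045 [ 0.2 -0.5] dxy mm [-0.2 -0.4]
w4 0.041 0.16 0 [ 4.6 -7.6] dxy mm [-4.4 -7.1]
w4 0.041 0.16 -0.0045 [ 1.6 -6. ] dxy mm [-1.7 -5.3]
w4 0.041 -0.16 0 [-2.1 -2.1] dxy mm [ 1.9 -2.2]
w4 0.041 -0.16 -0.0045 [-0.4 -0.7] dxy mm [ 0.4 -0.7]
w5 -0.041 0.16 0 [-6.4 -4. ] dxy mm [  1.2 -13.1]
w5 -0.041 0.16 -0.0045 [-5.9 -0.5] dxy mm [ 4.5 -5.3]
w5 0.041 0.16 0 [-1.2 -3.9] dxy mm [ -3.5 -12. ]
w5 0.041 0.16 -0.0045 [-0.7 -0.7] dxy mm [-0.2 -2.6]
w5 0.041 -0.16 0 [-2.2  0.4] dxy mm [ 3.1 -1.9]
w5 0.041 -0.16 -0.0045 [-0.6  2.9] dxy mm [1.3 5.1]
w5 -0.041 -0.16 0 [-2.2 -3.6] dxy mm [ 2.  -7.9]
w5 -0.041 -0.16 -0.0045 [-0.3 -1. ] dxy mm [ 0.2 -1.9]
```

Emit:
{"api": "drive_tool", "payload": {
  "commands": [
    [[0, -0.001, -0.015, 0, 0, 0, 0.4], [0, -0.002, -0.03, 0, 0, 0, 0.4], [0, -0.002, -0.04, 0, 0, 0, 0.4], [0, -0.002, -0.045, 0, 0, 0, 0.4], [0, -0.002, -0.05, 0, 0, 0, 0.4], [0, -0.002, -0.052, 0, 0, 0, 0.4], [0, -0.002, -0.052, 0, 0, 0, 0.4]]
  ]
}}

```text
t: 17.35
eef_pos: [0.6419, 0.1032, 0.1322]
eef_rot: [0.329, 0.933, 0.026, 0.141]
contact_force: [0.8, -0.2, -1.3]
width: 0.498
```

Emit:
{"api": "drive_tool", "payload": {
  "commands": [
    [[0, 0, -0.003, 0, 0, 0, 0.4], [0, 0, -0.006, 0, 0, 0, 0.4], [0, 0, -0.008, 0, 0, 0, 0.4], [0, 0, -0.008, 0, 0, 0, 0.4]]
  ]
}}

```text
t: 17.75
eef_pos: [0.6417, 0.1032, 0.1239]
eef_rot: [0.33, 0.933, 0.026, 0.141]
contact_force: [-0.3, -0.4, -1.2]
width: 0.496
```

Emit:
{"api": "drive_tool", "payload": {
  "commands": [
    [[0, 0, -0.003, 0, 0, 0, 0.4], [0, 0, -0.006, 0, 0, 0, 0.4], [0, 0, -0.008, 0, 0, 0, 0.4], [0, 0, -0.008, 0, 0, 0, 0.4]]
  ]
}}

```text
t: 18.15
eef_pos: [0.6415, 0.1031, 0.1155]
eef_rot: [0.33, 0.933, 0.026, 0.14]
contact_force: [-0.1, -0.5, -1.3]
width: 0.497
```

Emit:
{"api": "drive_tool", "payload": {
  "commands": [
    [[0, 0, -0.002, 0, 0, 0, 0.4], [0, 0, -0.003, 0, 0, 0, 0.4], [0, 0, -0.003, 0, 0, 0, 0.4]]
  ]
}}

```text
t: 18.45
eef_pos: [0.6414, 0.1031, 0.1123]
eef_rot: [0.33, 0.933, 0.026, 0.14]
contact_force: [-0.2, 0.2, -1.0]
width: 0.493
```

Emit:
{"api": "drive_tool", "payload": {
  "commands": [
    [[0, 0, -0.001, 0, 0, 0, 0.4], [0, 0, -0.002, 0, 0, 0, 0.4], [0, 0, -0.002, 0, 0, 0, 0.4]]
  ]
}}

```text
t: 18.75
eef_pos: [0.6416, 0.1031, 0.112]
eef_rot: [0.33, 0.933, 0.026, 0.141]
contact_force: [-6.8, 4.0, 11.9]
width: 0.501
```

Emit:
{"api": "drive_tool", "payload": {
  "commands": [
    [[0, 0, 0.001, 0, 0, 0, 0.4], [0, 0, 0.001, 0, 0, 0, 0.4]]
  ]
}}

```text
t: 18.95
eef_pos: [0.6418, 0.1032, 0.1132]
eef_rot: [0.33, 0.933, 0.026, 0.141]
contact_force: [0.7, -0.5, -0.7]
width: 0.495
```

```bash
python3 - <<'E'
from h import *
Rt=place();z=Rt.apply([0,0,1]);s=ctrl.read_state();print(s["contact_force"],CH.inv().apply(s["eef_pos"]-z*.012-O3),P(.1,-.007,.022))
a=ctrl.get_image("scene")[170:270,230:350];b=ctrl.get_image("side")[130:270,190:330]
im=np.zeros((400,800,3),np.uint8)
im[:333,:400]=cv2.resize(a,(400,333),interpolation=cv2.INTER_CUBIC);im[:400,400:]=cv2.resize(b,(400,400),interpolation=cv2.INTER_CUBIC)
cv2.imwrite("pics/m2.png",im)
E
```

```text
[ 0.7463126  -0.53039061 -0.6816719 ] [ 0.09228391 -0.00687946  0.12216137] [ 0.09170729 -0.007       0.1205387 ]
```

View pics/m2.png

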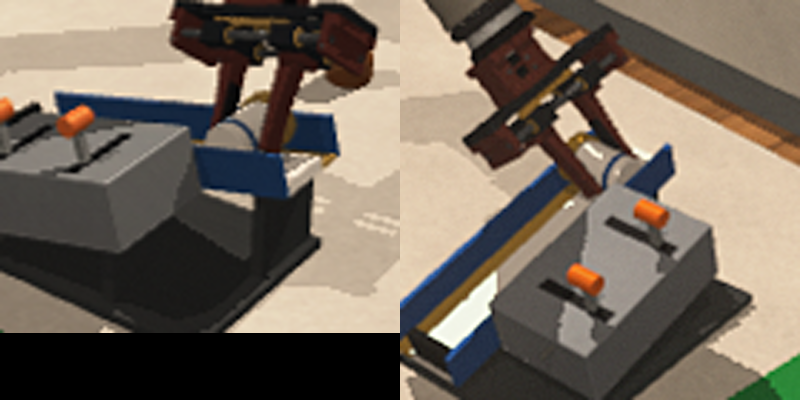

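Picture 11: the tin lies in the channel's high end, lid over the groove, with the gates open. Now I release and lift away.

Emit:
{"api": "drive_tool", "payload": {
  "commands": [
    [[0, 0, 0, 0, 0, 0, 0.7], [0, 0, 0, 0, 0, 0, 0.7], [0, 0, 0, 0, 0, 0, 0.7], [-0.002, 0, 0.008, 0, 0, 0, 0.75], [-0.005, 0, 0.02, 0, 0, 0, 0.75], [-0.01, 0, 0.04, 0, 0, 0, 0.75], [-0.02, 0.01, 0.08, 0, 0, 0, 0.75], [-0.02, 0.02, 0.12, 0, 0, 0, 0.75], [-0.02, 0.04, 0.16, 0, 0, 0, 0.75], [-0.02, 0.04, 0.16, 0, 0, 0, 0.75]]
  ]
}}

```text
t: 20.05
eef_pos: [0.6243, 0.1466, 0.2787]
eef_rot: [0.327, 0.934, 0.026, 0.145]
contact_force: [-0.3, 1.5, -0.6]
width: 0.749
```

Emit:
{"api": "drive_tool", "payload": {
  "commands": [
    [[0, 0.05, 0.03, 0, 0, 0, 0.75], [0, 0.05, 0.03, 0, 0, 0, 0.75], [0, 0.05, 0.03, 0, 0, 0, 0.75], [0, 0.05, 0.03, 0, 0, 0, 0.75], [0, 0.05, 0.03, 0, 0, 0, 0.75], [0, 0.05, 0.03, 0, 0, 0, 0.75], [0, 0.05, 0.03, 0, 0, 0, 0.75], [0, 0.05, 0.03, 0, 0, 0, 0.75], [0, 0.05, 0.03, 0, 0, 0, 0.75], [0, 0.05, 0.03, 0, 0, 0, 0.75]]
  ]
}}

```text
t: 21.05
eef_pos: [0.6243, 0.1965, 0.3087]
eef_rot: [0.327, 0.934, 0.026, 0.145]
contact_force: [0.5, -0.0, -0.2]
width: 0.747
```

```bash
python3 - <<'E'
from h import *
a=ctrl.get_image("scene")[170:270,200:350];b=ctrl.get_image("side")[150:290,180:320]
im=np.zeros((400,800,3),np.uint8)
im[:267,:400]=cv2.resize(a,(400,267),interpolation=cv2.INTER_CUBIC);im[:400,400:]=cv2.resize(b,(400,400),interpolation=cv2.INTER_CUBIC)
cv2.imwrite("pics/m3.png",im)
for n,y in (("rest",.0),("lid",.035)):
  for k,a0,o,c in(("scene",0,(200,170),2.667),("side",400,(180,150),2.857)):
    print(n,k,(proj(k,CH.apply(P(-.138,y,.022))+O3)-o)*c+[a0,0])
E
```

```text
rest scene [116.07387465  89.70157166]
rest side [459.97794922 265.16850947]
lid scene [134.70315191  78.41494105]
lid side [433.41271471 249.52503848]
```

View pics/m3.png

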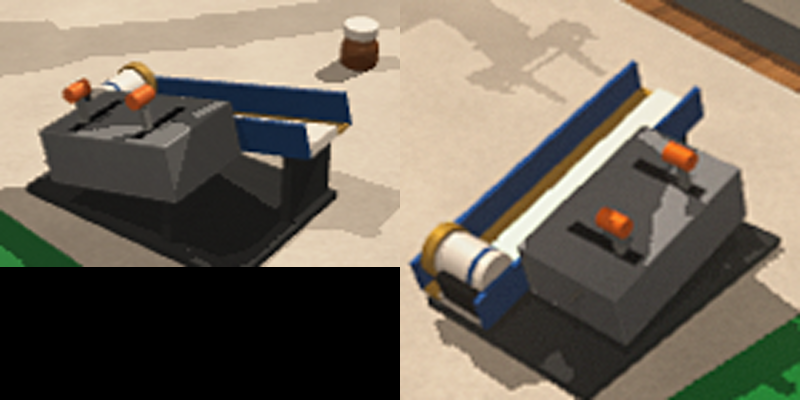

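Picture 12: the tin lies at the bottom against the stop, about (468,263) in the side tile. Its lid is on the groove side, both gates are open, and the arm is clear.

```bash
python3 -c "
from h import *
print(ctrl.read_state()['contact_force']);print(ctrl.finish_job())"
```

```text
[-0.11782001  1.04004776  0.02354907]
the job is handed in; nothing more can be done
None
```

I opened both gates, fed the tin in on its side with the lid over the groove, and handed the job in at about 21 s.

- **Gates:** The upper gate turned out to be the free one. I pushed it by its grip's inner end to its end stop, and then did the same with the lower gate. Each stopped at about 5.7 N, and the stand showed no movement in the pictures.
- **Tin:** I picked it up with a tilted grasp, turned it 90° and lowered it into the high end. It touched the floor at the expected height, with a brief contact of about 14 N. I raised it about 1 mm and let go.
- **Last check:** In the final side and scene views, the tin lies across the channel against the stop with its lid on the groove side. Both gates are open and the arm is clear. The jar and stand look unmoved. The paperweight and petrified wood were outside those last crops, but the arm never came near them.
- **What disagreed:**
  - The cameras put the chute about 4.5 mm lower than the text, but the contact height agreed with the text.
  - Before lowering, the side-to-side position of the tin differed by about 5 mm between camera and arm. I split the difference with a 2 mm shift and it fitted.
  - The tin at rest appears about 8 enlarged pixels (about 3 camera pixels) from where I predicted, probably from the thickness of the stop. I did not measure its distance from the resting place.

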